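# Clamp the chopping board: set the nut by feel, then close the cam lever

## Task

Clamp the chopping board down in its holder: turn the round nut at one end of the clamp bar clockwise, a bit at a time, until the lever at the other end meets firm resistance about halfway through its swing, then press the lever fully shut and let go. Do not force the lever, do not shift the board, and leave the mug, the spice jar and the tin where they are.

Things in the scene. Friction and masses are not known exactly. Their poses are not given: they have to be found in the camera images.
- clamp: the fixed board holder: aluminium base plate 366 x 230 x 10 mm with the clamp at its near end. Origin on the worktop under the middle of the clamp; x points along the plate to the far end of the board, y along the clamp bar, z up. The nut stands at y = -65 mm, the lever's pivot at y = +65 mm (both x = 0); the bar joins them and reaches over the board's edge at x = 17 to 53 mm.
- nut: round knurled steel nut, axis upright, 45 mm wide, 24 mm high; origin on its axis at half height (106 mm over the worktop). Free all round for fingers from above; boss below 34 mm wide. It turns in place; each rad clockwise from above draws the lever's pivot and the bar 1.8 mm down (starts fully loose, 7.5 rad of thread). Stiff: 0.4 N m, up to 0.7 N m under load; stays where left.
- lever_angle (a joint): the cam lever's angle, rad: 0 = open (as it starts: arm 66 degrees above level, leaning to the clamp's -x side), 1.15 = shut (arm level along the clamp's -x, on a stop). Closing lowers the bar 10.3 / 12.3 / 13.9 / 16.3 mm at 0.4 / 0.5 / 0.6 / 0.94 of the swing. Past 1.08 it snaps over and stays shut. Loose it needs 1.6 N and stays where left; tightening the nut pushes it back once the pads bite.
- lever: the dark steel cam lever. Origin on its pivot pin (100 mm over the worktop at the start, lower as the nut is tightened), between two steel cheeks 28 mm wide along the clamp's x, 114 mm high; x points from the arm's end to the pivot, y is the pivot axis (the clamp's y), z the normal of the arm's upper face. The arm ends at x = -93 mm.
- lever_grip (a point): on the upper face of the lever's flat grip (48 x 22 x 10 mm, 45 to 93 mm from the pivot), 75 mm from the pivot: press here, square to the face, to close. Set right, resistance starts at 0.4 to 0.6 of the swing (it reaches 4 N some 0.05 to 0.1 later) and closing takes up to 5 to 14 N here; more than 24 N is forcing it.
- shoe: black pad holder under the steel clamp bar (bar top at most 76 mm high); origin under the middle of the beam. It moves with the bar and carries two rubber pads that press on the board, with about 26 N for each mm of travel past first touch. The pads are worn by an unknown 0 to 5 mm, so where they touch must be felt: the gap to the board is 14.8 (new) to 19.8 mm with lever open and nut fully loose.
- board: wooden chopping board 300 x 210 x 22 mm, loose on the base plate, one short edge under the clamp bar; origin at the middle of its underside, y along its length
- mug: white mug with grey dots, 82 mm across, 91 mm high, a bystander; origin under its middle
- spice_jar: spice jar with red cap, 45 mm across, 106 mm high, a bystander; origin under its middle
- tin: low food tin, 75 mm across, 58 mm high, a bystander; origin under its middle

How it is judged:
By the outcome, as a careful person would: the job done as asked, in the order asked, and still so for the second after the job is handed in, with the robot touching nothing.
It also fails if it takes over 72 s, if anything falls off the work surface, if the arm or the gripper's body presses on something with over 40 N, if the wrist force passes 120 N, or if a joint passes its speed limit or range.

## Robot

A 6-joint arm with a two-finger parallel gripper is mounted at the origin on a cart in front of the work surface, level with it; the furniture and walls round the work are solid. World frame = base frame: x ahead of the robot, y to its left, z up, the work surface at z = 0. Lengths are in m, angles in rad, forces in N, time in s.
With the tool pointing down it reaches from about 0.375 to 0.9 m from the base axis. Payload 3.1 kg.
Tool frame: the origin (TCP) lies at the very end of the fingers, on their centre line; the grasp point (between the pads) lies 19 mm behind it; z points along the fingers, y is the line along which they close (so a half turn about z gives the same grasp; the last joint's range is limited). The gripper opens to 87 mm and grips with 3 to 60 N. Pads are 19 mm wide; open, the fingers measure 117 mm over their backs; the gripper's body (75 mm by 190 mm) begins 51 mm behind the grasp point.
Start: joints at [-1.466, 0.527, 1.433, -0, 1.181, -0.178], TCP at [0.174, -0.6, 0.223] pointing down, gripper open.
Joint ranges: [-3.08, 3.08], [-0.75, 2.2], [0.22, 2.44], [-1.43, 4.57], [0, 2.65], [-2.85, 2.85]. Speed limits (rad/s): [2.79, 2.79, 3.14, 3.14, 3.14, 3.14].

## Interface

Orientations are given as a unit quaternion [x, y, z, w].
In Python, from rig import robot gives the robot as it stands. The module is installed in compiled form; this text tells all that it offers.
- The arm moves only by the tool servo_tool, never from a script. Its argument "rows" is one flat list of numbers, 5 for each row, row after row: the closure, from -1 (fully open) to 1 (shut), so that 0 is half open, then the shift along the tool's x, y, z in m, then the turn about the tool's z in degrees. A call has 1 to 5 rows; each row shifts and turns the commanded pose from where the row before left it, along the tool's axes as they then stand; what a row does not reach is not made up. A row lasts 1/12 s, in which the tool goes at most 41.7 mm and 7.16 degrees, less where a joint would pass 70% of its speed; a pose out of reach is approached as far as the arm can. A call with a gripper value outside its range is refused whole. The fingers move at their own pace and stop on an object; "newtons" is the grip in N (left out, the last holds). Time passes only in rows, so rows that do not move let the fingers close. It gives the time, the measured TCP pose, the force, the opening and the grip force at its end, in the units of the state.
- robot.get_obs(): the state, without advancing time (a new reading comes with each control period).
- robot.camera(name): name is "side" or "top" or "wrist"; returns a dict with "pixels" (480x640x3 uint8, red, green, blue), "intrinsics" (3x3 intrinsics, pixels), "dist" ([k1, k2, p1, p2, k3] as OpenCV has them; the pictures are not rectified), "rvec" (rotation vector, rad) and "tvec" (3), from world to camera coordinates, as OpenCV has them; the wrist camera has in their place "mount" (4x4, takes a point from camera to tool coordinates, whose origin is the TCP and whose axes are the flange's). Camera axes: x right, y down, z forward; pixel columns grow to the right and rows downward; lengths in m; the calibration is good to about 2 mm. A picture is of the moment at which its call begins: read the wrist's pose just before it. There is no depth.
- robot.hand_in(): hands the job in; it is judged then, once.
Trained networks look in a picture, given as the dict that the camera call returned (one of the last four; its "shot" number tells which), for a name from the list of things; names that differ only in an ending like _2 or _b are one class to them, and where a whole thing is asked for, a point or a joint stands for the part that bears it (a point fixed in the world has none). Each returns a list of dicts, best first, with "score" (0 to 1); they miss things now and then, are a little off and sometimes report something else, mostly with a low value. They report only what shows in the picture. A call takes as long as a camera call.
- robot.spot_in(picture, query): "at" ([x, y, z] in m, in world coordinates, good to about 4 mm: the middle of the surface that is visible of it).
- robot.outline_of(picture, query): "region" (480x640 bool, what is visible of it).
- robot.place_of(picture, query): "at" ([x, y, z] in m, in world coordinates, good to about 4 mm: a listed point, or the origin of a listed thing).
The state is a dict: "time": time; "q": joint angles; "joint_velocities": joint speeds; "joint_torque": joint torques, N m; "position": TCP position; "tool_rot": TCP orientation; "ft_force": force on the tool from outside, world axes, zero at the start; "moment": the same for the moment, N m; "grip_width": finger opening in m; "grip_force": force on a finger pad.
Only numpy, scipy, OpenCV 4.12 (cv2) and the standard library are available. Lean on these libraries where they do the work, as an engineer would, in place of code of your own. Each camera call takes 0.05 s, during which the arm holds its last target. There are 200 camera calls.

## Working session

There is one attempt and no reset: what is moved stays moved. The work goes in short steps, Python scripts to look and compute and a tool call to move; the robot and the scene stay as the last step left them, time stands still between calls to the robot, and variables do not carry over. Pictures are saved under pics/ and viewed, at most 10 in all, crops included, and the job is handed in when it is done.

Besides the shell and the picture viewer there is one more tool, called as name(argument=value, ...) on one line, values as JSON. servo_tool: Moves the arm, as the interface text tells. Its arguments: {"type":"object","properties":{"rows":{"type":"array","items":{"type":"number"}},"newtons":{"type":"number"}},"required":["rows"]}

```bash
mkdir -p pics; cat > h.py <<'E'
from rig import robot
import numpy as np, cv2
from scipy.spatial.transform import Rotation as R
def obs():
    o=robot.get_obs(); print('t',o['time'],'p',np.round(o['position'],4),'q',np.round(o['q'],3),'rot',np.round(o['tool_rot'],3),'F',np.round(o['ft_force'],1),'w',o['grip_width']); return o
def save(c,n): cv2.imwrite('pics/'+n,c['pixels'][:,:,::-1])
E
python3 - <<'E'
from h import *
obs()
for n in('top','side'):
    c=robot.camera(n); save(c,n+'0.png')
    for q in('clamp','nut','lever','lever_grip','shoe','board','mug','spice_jar','tin'):
        r=robot.place_of(c,q)
        print(n,q,[(np.round(x['at'],3).tolist(),round(x['score'],2)) for x in r[:2]])
E
```

```text
t 0.0 p [ 0.1743 -0.5994  0.2216] q [-1.466  0.528  1.434 -0.     1.181 -0.178] rot [ 0.99   0.141  0.    -0.001] F [0.1 0.9 0.6] w 0.08667907369003729
top clamp [([0.497, -0.126, 0.003], 0.78), ([0.424, 0.184, 0.002], 0.41)]
top nut [([0.442, -0.15, 0.107], 0.56)]
top lever [([0.497, -0.124, 0.0], 0.7), ([0.561, -0.104, 0.097], 0.48)]
top lever_grip [([0.552, -0.081, 0.171], 0.59)]
top shoe []
top board [([0.568, -0.289, 0.013], 0.78)]
top mug [([0.39, 0.37, -0.001], 0.56)]
top spice_jar [([0.425, 0.179, -0.002], 0.65)]
top tin [([0.518, 0.402, -0.003], 0.61)]
side clamp [([0.505, -0.128, -0.003], 0.81), ([0.568, -0.289, 0.011], 0.3)]
side nut [([0.436, -0.155, 0.107], 0.76), ([0.387, 0.369, -0.005], 0.46)]
side lever [([0.557, -0.104, 0.1], 0.6)]
side lever_grip [([0.388, 0.369, -0.005], 0.74), ([0.551, -0.076, 0.167], 0.59)]
side shoe []
side board [([0.566, -0.29, 0.01], 0.87)]
side mug [([0.392, 0.371, -0.005], 0.84)]
side spice_jar [([0.425, 0.174, -0.003], 0.78)]
side tin [([0.518, 0.405, -0.001], 0.86)]
```

View pics/top0.png

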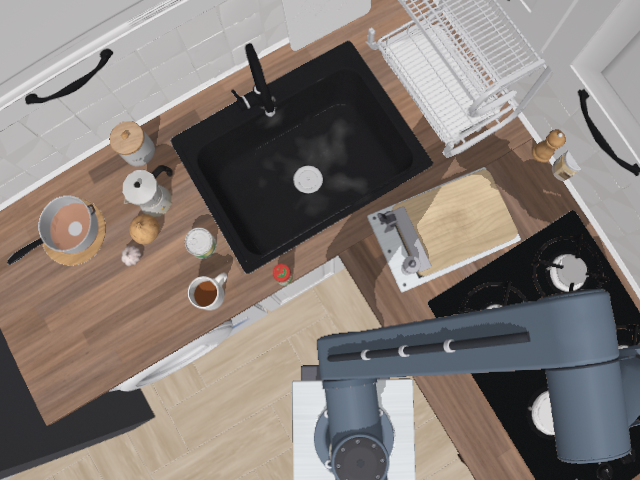

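View pics/side0.png

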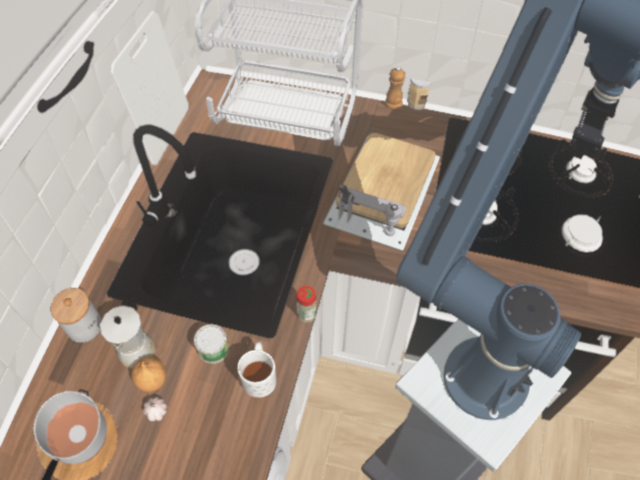

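Top: nut at pixel (410,264), lever grip at (388,218) and the board right of the bar. Side: nut at (390,215), lever at (345,200). The networks agree with this: clamp yaw is about 22° and the heights match. Next I'll go above the nut.

servo_tool(rows=[-1,0.0252,-0.0236,-0.001,0,-1,0.0252,-0.0236,-0.001,0,-1,0.0252,-0.0236,-0.001,0,-1,0.0252,-0.0236,-0.001,0,-1,0.0252,-0.0236,-0.001,0])

```text
time: 1.42
position: [0.263, -0.4503, 0.2277]
tool_rot: [0.99, 0.141, 0.0, 0.0]
ft_force: [1.1, -0.1, 0.5]
grip_width: 0.0868
grip_force: 0.0
```

servo_tool(rows=[-1,0.0252,-0.0236,-0.001,0,-1,0.0252,-0.0236,-0.001,0,-1,0.0252,-0.0236,-0.001,0,-1,0.0252,-0.0236,-0.001,0,-1,0.0252,-0.0236,-0.001,0])

```text
time: 1.83
position: [0.3512, -0.3018, 0.2328]
tool_rot: [0.99, 0.141, 0.0, 0.0]
ft_force: [-0.0, -0.6, 0.3]
grip_width: 0.0873
grip_force: 0.0
```

servo_tool(rows=[-1,0.0252,-0.0236,-0.001,0,-1,0.0252,-0.0236,-0.001,0,-1,0.0252,-0.0236,-0.001,0,-1,0.0252,-0.0236,-0.001,0,-1,0.0252,-0.0236,-0.001,0])

```text
time: 2.25
position: [0.4394, -0.1533, 0.2379]
tool_rot: [0.99, 0.141, 0.0, 0.0]
ft_force: [0.7, -0.1, 0.1]
grip_width: 0.0867
grip_force: 0.0
```

servo_tool(rows=[-1,0,0,0,-6.4,-1,0,0,0,-6.4,-1,0,0,0,-6.4,-1,0,0,0,-6.4,-1,0,0,0,-6.4])

```text
time: 2.67
position: [0.4388, -0.1545, 0.2377]
tool_rot: [0.912, 0.411, 0.0, 0.0]
ft_force: [-0.4, -0.6, -0.6]
grip_width: 0.0869
grip_force: 0.0
```

servo_tool(rows=[-1,0,0,0,-6.4,-1,0,0,0,-6.4,-1,0,0,0,-6.4,-1,0,0,0,-6.4,-1,0,0,0,-6.4])

```text
time: 3.08
position: [0.4387, -0.1548, 0.2377]
tool_rot: [0.763, 0.646, 0.0, 0.0]
ft_force: [-0.5, -0.1, 0.1]
grip_width: 0.0868
grip_force: 0.0
```

servo_tool(rows=[-1,0,0,0,-6.4,-1,0,0,0,-6.4,-1,0,0,0,-6.4,-1,0,0,0,-6.4,-1,0,0,0,-6.4])

```text
time: 3.5
position: [0.4387, -0.1548, 0.2377]
tool_rot: [0.555, 0.832, 0.0, 0.0]
ft_force: [-0.3, 0.1, 0.1]
grip_width: 0.0874
grip_force: 0.0
```

```bash
python3 - <<'E'
from h import *
o=obs()
c=robot.camera('wrist'); save(c,'w1.png')
print(np.round(c['mount'],3))
for q in('nut','lever','lever_grip','shoe','clamp'):
    r=robot.place_of(c,q); s=robot.spot_in(c,q)
    print(q,[(np.round(x['at'],4).tolist(),round(x['score'],2)) for x in r[:2]],[(np.round(x['at'],3).tolist(),round(x['score'],2)) for x in s[:1]])
E
```

```text
t 3.5 p [ 0.4387 -0.1548  0.2377] q [-0.58   0.292  1.801  0.     1.048 -0.973] rot [0.555 0.832 0.    0.   ] F [-0.3  0.1  0.1] w 0.08742146717331015
[[-0.    -0.968 -0.25   0.068]
 [ 1.    -0.     0.     0.001]
 [-0.    -0.25   0.968 -0.162]
 [ 0.     0.     0.     1.   ]]
nut [([0.4382, -0.1483, 0.1056], 0.58)] [([0.438, -0.144, 0.117], 0.78)]
lever [([0.562, -0.1039, 0.0994], 0.62)] [([0.548, -0.083, 0.157], 0.77)]
lever_grip [([0.5523, -0.0799, 0.1691], 0.72)] [([0.548, -0.086, 0.158], 0.96)]
shoe [] [([0.548, -0.086, 0.157], 0.62)]
clamp [([0.4993, -0.1252, -0.0032], 0.77)] [([0.5, -0.134, 0.065], 0.79)]
```

View pics/w1.png

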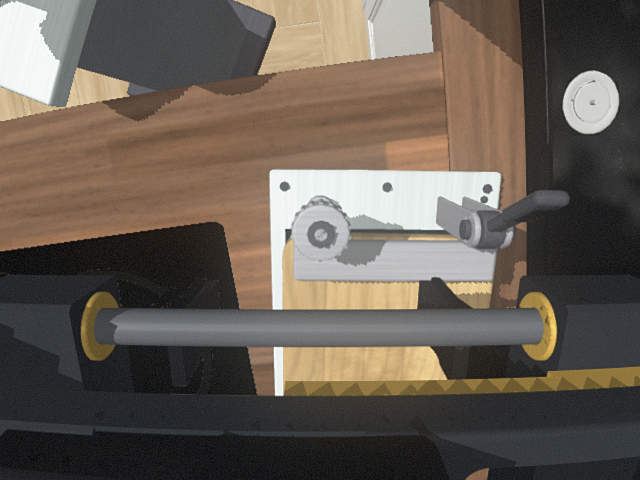

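The wrist view shows the nut top at pixel (321,235) and the lever pivot at (487,230). The plate edges line up with the image, so the yaw is right.

```bash
cat >> h.py <<'E'
def ray(c,o,uv,z):
    p=cv2.undistortPoints(np.array([[uv]],float),c['intrinsics'],np.array(c['dist']))[0,0]
    T=np.eye(4);T[:3,:3]=R.from_quat(o['tool_rot']).as_matrix();T[:3,3]=o['position'];T=T@c['mount']
    d=T[:3,:3]@[p[0],p[1],1]; return T[:3,3]+d*(z-T[2,3])/d[2]
E
python3 - <<'E'
from h import *
o=robot.get_obs(); c=robot.camera('wrist')
print(ray(c,o,(321,235),.118))
for uv in((276,171),(500,172)): print(ray(c,o,uv,.01))
M=R.from_quat(o['tool_rot']).as_matrix()
print(M.T@(np.array([.4387,-.151,.087])-o['position']))
E
```

```text
[ 0.44104078 -0.15277353  0.118     ]
[ 0.38715786 -0.13379868  0.01      ]
[ 0.59019937 -0.05079571  0.01      ]
[0.00344801 0.00145895 0.15054924]
```

servo_tool(rows=[-1,0.0005,0.0005,0.03,0,-1,0.0005,0.0005,0.03,0,-1,0.0005,0.0005,0.03,0,-1,0.0005,0.0005,0.03,0,-1,0,0,0.03,0])

```text
time: 4.52
position: [0.4401, -0.1522, 0.0865]
tool_rot: [0.558, 0.83, 0.0, 0.001]
ft_force: [-0.6, 0.0, -0.3]
grip_width: 0.0869
grip_force: 0.0
```

servo_tool(rows=[1,0,0,0,0,1,0,0,0,0,1,0,0,0,0,1,0,0,0,0,1,0,0,0,0], newtons=20)

```text
time: 4.93
position: [0.4409, -0.1528, 0.0893]
tool_rot: [0.558, 0.83, 0.0, 0.002]
ft_force: [-0.5, 0.2, -0.6]
grip_width: 0.0615
grip_force: 0.0
```

servo_tool(rows=[1,0,0,0,0,1,0,0,0,0,1,0,0,0,0], newtons=55)

```text
time: 5.18
position: [0.4396, -0.1525, 0.0883]
tool_rot: [0.557, 0.83, -0.0, 0.0]
ft_force: [-0.0, -2.5, 5.9]
grip_width: 0.0414
grip_force: 55.4
```

```bash
python3 - <<'E'
from h import *
o=obs(); print(o['grip_force'],o['moment'])
E
```

```text
t 5.1833 p [ 0.4396 -0.1525  0.0883] q [-5.740e-01  5.500e-01  1.947e+00 -1.000e-03  6.440e-01 -9.610e-01] rot [ 0.557  0.83  -0.     0.   ] F [-0.  -2.5  5.9] w 0.04138267333122322
55.393352787941694 [-0.2557675  -0.32495571  0.04123369]
```

servo_tool(rows=[1,0,0,0,5.4,1,0,0,0,5.4,1,0,0,0,5.4,1,0,0,0,5.4,1,0,0,0,5.4])

```text
time: 5.6
position: [0.4393, -0.1526, 0.0883]
tool_rot: [0.737, 0.676, -0.001, 0.0]
ft_force: [-2.4, -1.0, 5.7]
grip_width: 0.0418
grip_force: 55.0
```

```bash
python3 - <<'E'
from h import *
o=obs(); print(o['grip_force'],o['moment'])
E
```

```text
t 5.6 p [ 0.4393 -0.1526  0.0883] q [-0.574  0.55   1.947 -0.003  0.645 -0.487] rot [ 0.737  0.676 -0.001  0.   ] F [-2.4 -1.   5.7] w 0.04177540563036821
54.991397727280855 [-0.32012511  0.37431794  0.39515081]
```

servo_tool(rows=[1,0,0,0,5.4,1,0,0,0,5.4,1,0,0,0,5.4,1,0,0,0,5.4,1,0,0,0,5.4])

```text
time: 6.02
position: [0.4389, -0.1525, 0.0883]
tool_rot: [0.874, 0.486, -0.001, 0.0]
ft_force: [-3.3, -2.0, 6.5]
grip_width: 0.0419
grip_force: 55.0
```

servo_tool(rows=[1,0,0,0,5.4,1,0,0,0,5.4,1,0,0,0,5.4,1,0,0,0,5.4,1,0,0,0,5.4])

```text
time: 6.43
position: [0.4387, -0.1522, 0.0883]
tool_rot: [0.963, 0.268, -0.001, 0.0]
ft_force: [-4.1, -0.5, 7.3]
grip_width: 0.0418
grip_force: 55.0
```

```bash
python3 - <<'E'
from h import *
o=obs(); print(o['grip_force'],o['moment'])
E
```

```text
t 6.4333 p [ 0.4387 -0.1522  0.0883] q [-0.574  0.55   1.947 -0.003  0.646  0.456] rot [ 0.963  0.268 -0.001  0.   ] F [-4.1 -0.5  7.3] w 0.04184079109314087
54.991173427551985 [-0.17834501  0.5635141   0.36879179]
```

servo_tool(rows=[-1,0,0,0,0,-1,0,0,0,0,-1,0,0,0,0,-1,0,0,0,0,-1,0,0,-0.01,0])

```text
time: 6.85
position: [0.4389, -0.1515, 0.0964]
tool_rot: [0.963, 0.269, -0.001, -0.001]
ft_force: [0.5, -0.0, 0.1]
grip_width: 0.0675
grip_force: 0.0
```

servo_tool(rows=[-1,0,0,-0.03,0,-1,0,0,-0.035,0,-1,0,0,-0.035,0,-1,0,0,-0.035,0,-1,0,0,-0.005,0])

```text
time: 7.27
position: [0.4429, -0.1539, 0.243]
tool_rot: [0.963, 0.269, 0.004, 0.004]
ft_force: [0.3, -0.4, 0.5]
grip_width: 0.0864
grip_force: 0.0
```

servo_tool(rows=[1,0,0,0,-6.75,1,0,0,0,-6.75,1,0,0,0,-6.75,1,0,0,0,-6.75], newtons=20)

```text
time: 7.6
position: [0.4395, -0.1518, 0.2371]
tool_rot: [0.872, 0.489, -0.0, -0.0]
ft_force: [-0.3, -0.6, -0.6]
grip_width: 0.0677
grip_force: 0.0
```

servo_tool(rows=[1,0,0,0,-6.75,1,0,0,0,-6.75,1,0,0,0,-6.75,1,0,0,0,-6.75])

```text
time: 7.93
position: [0.4394, -0.1518, 0.2368]
tool_rot: [0.734, 0.679, -0.0, -0.001]
ft_force: [0.3, 0.2, -0.5]
grip_width: 0.0416
grip_force: 0.0
```

servo_tool(rows=[1,0,0,0,-6.75,1,0,0,0,-6.75,1,0,0,0,-6.75,1,0,0,0,-6.75])

```text
time: 8.27
position: [0.4394, -0.1518, 0.2368]
tool_rot: [0.555, 0.832, 0.0, -0.001]
ft_force: [-0.5, 0.1, -0.5]
grip_width: 0.0152
grip_force: 0.0
```

servo_tool(rows=[1,-0.0012,0.0325,0,0,1,-0.0012,0.0325,0,0,1,-0.0012,0.0325,0,0,1,-0.0012,0.0325,0,0])

```text
time: 8.6
position: [0.5628, -0.1067, 0.2368]
tool_rot: [0.558, 0.83, -0.0, -0.001]
ft_force: [0.1, -1.0, -0.5]
grip_width: 0.0007
grip_force: 0.0
```

```bash
python3 - <<'E'
from h import *
o=obs(); print(o['moment'])
c=robot.camera('side'); save(c,'s2.png')
for n in('top','side'):
  c=robot.camera(n)
  for q in('nut','lever','lever_grip'):
    print(n,q,[(np.round(x['at'],4).tolist(),round(x['score'],2)) for x in robot.place_of(c,q)[:2]])
E
```

```text
t 8.6 p [ 0.5628 -0.1067  0.2368] q [-0.382  0.441  1.549  0.     1.153 -0.77 ] rot [ 0.558  0.83  -0.    -0.001] F [ 0.1 -1.  -0.5] w 0.0006837451907342561
[ 0.02268314 -0.13813523 -0.02072454]
top nut []
top lever []
top lever_grip []
side nut []
side lever [([0.5565, -0.105, 0.0966], 0.51)]
side lever_grip [([0.5492, -0.0724, 0.1667], 0.6)]
```

servo_tool(rows=[1,0,0,0.033,0,1,0,0,0.033,0,1,0.008,0,0.002,0,1,0.008,0,0,0])

```text
time: 9.38
position: [0.5537, -0.0921, 0.1682]
tool_rot: [0.558, 0.83, -0.001, -0.003]
ft_force: [-0.1, 0.1, 0.5]
grip_width: 0.0007
grip_force: 0.0
```

servo_tool(rows=[1,0.004,0,0,0,1,0.004,0,0,0])

```text
time: 9.55
position: [0.5537, -0.0852, 0.1715]
tool_rot: [0.557, 0.83, 0.0, 0.002]
ft_force: [1.0, -1.6, -0.7]
grip_width: 0.0005
grip_force: 0.5
```

servo_tool(rows=[1,0.003,0,0.001,0,1,0.003,0,0.002,0])

```text
time: 9.72
position: [0.5518, -0.0798, 0.1685]
tool_rot: [0.558, 0.83, 0.0, 0.002]
ft_force: [0.3, 0.1, 1.8]
grip_width: 0.0008
grip_force: 0.5
```

View pics/s2.png

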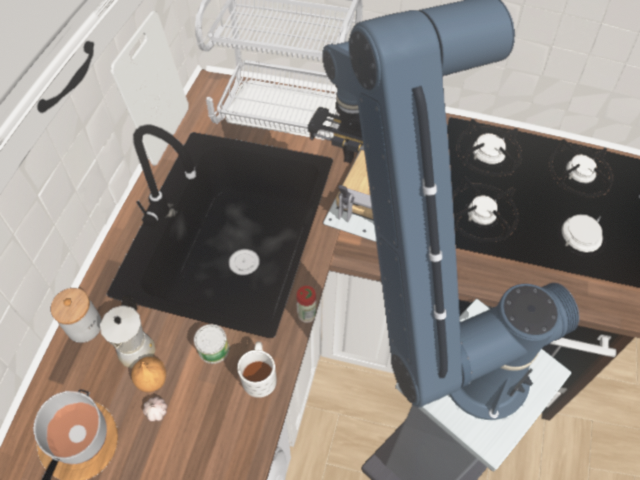

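The side view shows the gripper above the clamp, the bystanders untouched and the lever at about (345,205). Now the probe along the lever's arc.

servo_tool(rows=[1,0.0044,0,0.0036,0,1,0.0044,0,0.0036,0,1,0.0044,0,0.0036,0,1,0,0,0,0])

```text
time: 10.05
position: [0.5443, -0.0661, 0.1548]
tool_rot: [0.557, 0.83, -0.0, -0.001]
ft_force: [-0.4, -0.3, -0.9]
grip_width: 0.0008
grip_force: 0.1
```

servo_tool(rows=[1,0.0032,0,0.003,0,1,0.0032,0,0.003,0,1,0,0,0,0])

```text
time: 10.3
position: [0.5423, -0.0608, 0.1489]
tool_rot: [0.558, 0.83, -0.0, -0.001]
ft_force: [-0.8, -0.3, 0.5]
grip_width: 0.0006
grip_force: 0.1
```

servo_tool(rows=[1,0.0028,0,0.0033,0,1,0,0,0,0])

```text
time: 10.47
position: [0.5416, -0.0585, 0.1458]
tool_rot: [0.558, 0.83, -0.0, -0.001]
ft_force: [-0.7, -1.2, 0.0]
grip_width: 0.0006
grip_force: 0.2
```

servo_tool(rows=[1,0.0028,0,0.0034,0,1,0,0,0,0])

```text
time: 10.63
position: [0.5406, -0.056, 0.1425]
tool_rot: [0.558, 0.83, -0.0, -0.0]
ft_force: [0.6, -1.2, 0.6]
grip_width: 0.0003
grip_force: 0.3
```

servo_tool(rows=[1,0.0024,0,0.0036,0,1,0,0,0,0])

```text
time: 10.8
position: [0.5398, -0.0537, 0.1389]
tool_rot: [0.558, 0.83, -0.0, -0.0]
ft_force: [0.4, 0.1, 1.1]
grip_width: 0.0003
grip_force: 0.3
```

```bash
cat >> h.py <<'E'
def lev(pz=.0975):
    o=obs(); d=o['position']-[.5604,-.1029,pz]
    u=d[:2]@[-.379,.926]; z=d[2]
    # contact corner (u+9.5) lies 5 mm over arm line
    r=np.hypot(u+.0095,z); th=np.degrees(np.arctan2(z,u+.0095)-np.arcsin(.005/r))
    n=np.array([-np.sin(np.radians(th))*-.379*-1*-1,0,0])
    F=o['ft_force']; fu=F[:2]@[-.379,.926]; t=np.radians(th)
    print('u',u,'z',z,'r',r,'f',1-th/66,'Fnormal',-fu*np.sin(t)+F[2]*np.cos(t),'fv',F[:2]@[.926,.379])
E
python3 -c "
from h import *
lev()"
```

```text
t 10.8 p [ 0.5398 -0.0537  0.1389] q [-0.305  0.534  1.72   0.     0.888 -0.693] rot [ 0.558  0.83  -0.    -0.   ] F [0.4 0.1 1.1] w 0.0003291708926316682
u 0.05336166580635786 z 0.04143325765380135 r 0.07528813895798267 f 0.5517925081462901 Fnormal 0.963043778233823 fv 0.36283394721279205
```

servo_tool(rows=[1,0.0024,0,0.0036,0,1,0,0,0,0])

```text
time: 10.97
position: [0.5393, -0.0518, 0.1356]
tool_rot: [0.558, 0.83, -0.0, 0.0]
ft_force: [0.3, -1.0, 2.8]
grip_width: 0.0007
grip_force: 1.2
```

servo_tool(rows=[1,0.002,0,0.0038,0,1,0,0,0,0])

```text
time: 11.13
position: [0.5387, -0.05, 0.1322]
tool_rot: [0.558, 0.83, 0.0, 0.0]
ft_force: [-0.4, 0.7, 5.3]
grip_width: 0.0003
grip_force: 2.3
```

servo_tool(rows=[1,0.002,0,0.0039,0,1,0,0,0,0])

```text
time: 11.3
position: [0.5381, -0.0482, 0.1286]
tool_rot: [0.558, 0.83, 0.0, 0.001]
ft_force: [-0.5, -0.9, 6.7]
grip_width: 0.0006
grip_force: 3.0
```

```bash
python3 -c "
from h import *
lev()
c=robot.camera('wrist'); save(c,'w3.png')"
```

```text
t 11.3 p [ 0.5381 -0.0482  0.1286] q [-0.296  0.548  1.735 -0.     0.858 -0.684] rot [0.558 0.83  0.    0.001] F [-0.5 -0.9  6.7] w 0.0006399395971362569
u 0.05910415235802269 z 0.031064618966021668 r 0.07530962934623237 f 0.6885657603149744 Fnormal 6.455681649833402 fv -0.8150825008122428
```

View pics/w3.png

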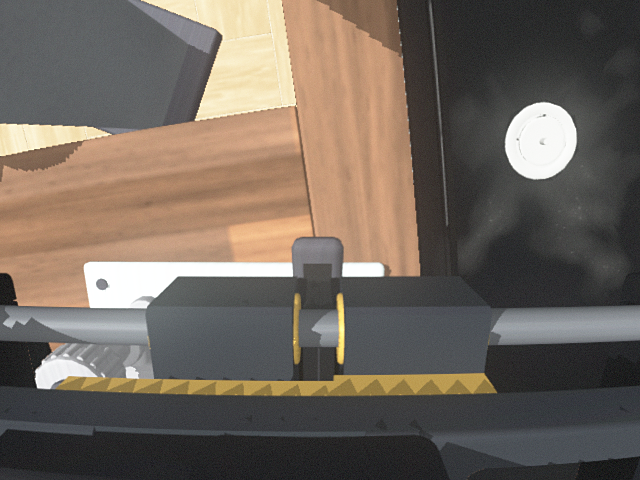

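Wrist view: closed fingertips at about (320,330) sit centred on the lever arm, whose tip is at (318,245). Resistance starts at about 0.57 of the swing, which is late in the window, so I'll tighten the nut about 0.4 rad more.

servo_tool(rows=[1,0,0,-0.03,0,1,0,0,-0.04,0,-1,0,0,-0.04,0,-1,-0.0118,-0.026,0,0,-1,-0.0118,-0.026,0,0])

```text
time: 11.77
position: [0.5004, -0.0899, 0.2407]
tool_rot: [0.556, 0.831, 0.001, 0.003]
ft_force: [-0.3, -0.8, -1.0]
grip_width: 0.013
grip_force: 0.0
```

servo_tool(rows=[-1,-0.0118,-0.026,0,0,-1,-0.0118,-0.026,0,0,-1,-0.0118,-0.026,0,0,-1,0,0,0,0,-1,0,0,0,0])

```text
time: 12.18
position: [0.4389, -0.1524, 0.2379]
tool_rot: [0.559, 0.829, 0.0, -0.0]
ft_force: [0.0, 0.3, 0.5]
grip_width: 0.046
grip_force: 0.0
```

servo_tool(rows=[-1,0,0,0,0,-1,0,0,0,0,-1,0,0,0,0])

```text
time: 12.43
position: [0.4403, -0.1512, 0.238]
tool_rot: [0.557, 0.83, 0.0, 0.0]
ft_force: [-0.2, -0.3, 0.3]
grip_width: 0.0659
grip_force: 0.0
```

```bash
python3 -c "
from h import *
obs()
c=robot.camera('side'); save(c,'s4.png')
for q in('lever','lever_grip'):
    print(q,[(np.round(x['at'],4).tolist(),round(x['score'],2)) for x in robot.place_of(c,q)[:2]])
"
```

```text
t 12.4333 p [ 0.4403 -0.1512  0.238 ] q [-0.572  0.292  1.8    0.     1.05  -0.961] rot [0.557 0.83  0.    0.   ] F [-0.2 -0.3  0.3] w 0.0658689832350924
lever [([0.5584, -0.1032, 0.0956], 0.73)]
lever_grip [([0.5377, -0.0396, 0.1339], 0.71)]
```

servo_tool(rows=[-1,0,0,0,0,-1,-0.001,0,0.04,0,-1,0,0,0.04,0,-1,0,0,0.04,0,-1,0,0,0.03,0])

```text
time: 13.0
position: [0.4395, -0.1523, 0.086]
tool_rot: [0.558, 0.83, -0.0, -0.001]
ft_force: [0.6, -0.0, -0.2]
grip_width: 0.0864
grip_force: 0.0
```

servo_tool(rows=[1,0,0,0,0,1,0,0,0,0,1,0,0,0,0,1,0,0,0,0,1,0,0,0,0], newtons=20)

```text
time: 13.42
position: [0.4414, -0.1537, 0.0902]
tool_rot: [0.558, 0.83, 0.0, 0.002]
ft_force: [0.3, -0.6, 0.6]
grip_width: 0.0612
grip_force: 0.0
```

servo_tool(rows=[1,0,0,0,0,1,0,0,0,0,1,0,0,0,0,1,0,0,0,0], newtons=55)

```text
time: 13.75
position: [0.4399, -0.1533, 0.089]
tool_rot: [0.557, 0.83, -0.0, 0.0]
ft_force: [-1.5, -1.3, 7.0]
grip_width: 0.042
grip_force: 55.0
```

servo_tool(rows=[1,0,0,0,4.8,1,0,0,0,4.8,1,0,0,0,4.8,1,0,0,0,4.8,1,0,0,0,4.8])

```text
time: 14.17
position: [0.4393, -0.1534, 0.0889]
tool_rot: [0.718, 0.696, -0.001, 0.0]
ft_force: [-4.3, -1.8, 9.2]
grip_width: 0.0418
grip_force: 55.0
```

```bash
python3 -c "
from h import *
o=obs();print(o['moment'])
"
```

```text
t 14.1667 p [ 0.4393 -0.1534  0.0889] q [-0.575  0.549  1.945 -0.003  0.648 -0.541] rot [ 0.718  0.696 -0.001  0.   ] F [-4.3 -1.8  9.2] w 0.041815561856203526
[-0.47744317  0.64932009  0.40986616]
```

servo_tool(rows=[-1,0,0,0,0,-1,0,0,0,0,-1,0,0,0,0,-1,0,0,0,0,-1,0,0,-0.01,0])

```text
time: 14.58
position: [0.4391, -0.1522, 0.097]
tool_rot: [0.718, 0.696, -0.0, -0.002]
ft_force: [-0.0, 0.9, -0.0]
grip_width: 0.0673
grip_force: 0.0
```

servo_tool(rows=[-1,0,0,-0.03,0,-1,0,0,-0.035,0,-1,0,0,-0.035,0,1,0,0,-0.035,0,1,0,0,-0.007,0])

```text
time: 15.0
position: [0.4429, -0.1543, 0.2453]
tool_rot: [0.718, 0.696, 0.001, 0.005]
ft_force: [0.9, -0.7, -0.5]
grip_width: 0.0795
grip_force: 0.0
```

servo_tool(rows=[1,0,0,0,-6,1,0,0,0,-6,1,0,0,0,-6,1,0,0,0,-6], newtons=20)

```text
time: 15.33
position: [0.4398, -0.1525, 0.2397]
tool_rot: [0.555, 0.832, 0.0, -0.0]
ft_force: [-0.4, -0.5, 0.0]
grip_width: 0.0549
grip_force: 0.0
```

servo_tool(rows=[1,0.0025,0.0325,0,0,1,0.0025,0.0325,0,0,1,0.0025,0.0325,0,0,1,0.0025,0.0325,0,0,1,0,0,0,0])

```text
time: 15.75
position: [0.5616, -0.0925, 0.2396]
tool_rot: [0.556, 0.831, 0.002, 0.002]
ft_force: [-0.1, -0.9, 0.4]
grip_width: 0.0218
grip_force: 0.0
```

servo_tool(rows=[1,0,0,0,0,1,0,0,0,0,1,0,0,0,0])

```text
time: 16.0
position: [0.5552, -0.0946, 0.2395]
tool_rot: [0.558, 0.83, -0.0, -0.001]
ft_force: [0.4, 0.2, 0.2]
grip_width: 0.0036
grip_force: 0.0
```

```bash
python3 -c "
from h import *
lev(.0967)
c=robot.camera('side')
for q in('lever','lever_grip'):
    print(q,[(np.round(x['at'],4).tolist(),round(x['score'],2)) for x in robot.place_of(c,q)[:2]])
c=robot.camera('wrist')
for q in('lever','lever_grip'):
    print(q,[(np.round(x['at'],4).tolist(),round(x['score'],2)) for x in robot.place_of(c,q)[:2]])
"
```

```text
t 16.0 p [ 0.5552 -0.0946  0.2395] q [-0.367  0.425  1.569 -0.     1.15  -0.754] rot [ 0.558  0.83  -0.    -0.001] F [0.4 0.2 0.2] w 0.0035982033155303184
u 0.009678672156269885 z 0.14281981656429182 r 0.1441017746911385 f -0.21762596772307052 Fnormal -0.02971918011487476 fv 0.45276012382473685
lever [([0.5561, -0.1026, 0.0958], 0.66)]
lever_grip [([0.54, -0.0435, 0.1368], 0.7), ([0.4259, 0.1745, -0.002], 0.42)]
lever [([0.5606, -0.1016, 0.0952], 0.6)]
lever_grip [([0.5358, -0.0453, 0.1376], 0.66)]
```

servo_tool(rows=[1,0,0,0.03,0,1,0,0,0.03,0,1,0.005,0,0.029,0,1,0.015,0,0.002,0,1,0.011,0,0,0])

```text
time: 16.72
position: [0.5427, -0.0644, 0.1478]
tool_rot: [0.558, 0.83, -0.001, -0.003]
ft_force: [0.3, -0.3, 0.1]
grip_width: 0.0004
grip_force: 0.0
```

servo_tool(rows=[1,0.0043,0,0,0,1,0.0028,0,0.0033,0,1,0,0,0,0])

```text
time: 16.97
position: [0.5429, -0.0586, 0.1473]
tool_rot: [0.557, 0.83, 0.0, 0.001]
ft_force: [0.4, 0.2, -0.3]
grip_width: 0.0003
grip_force: 0.0
```

servo_tool(rows=[1,0.0028,0,0.0034,0,1,0,0,0,0])

```text
time: 17.13
position: [0.5414, -0.0565, 0.143]
tool_rot: [0.558, 0.83, 0.0, 0.001]
ft_force: [0.4, 0.3, -0.5]
grip_width: 0.0003
grip_force: 0.0
```

servo_tool(rows=[1,0.0024,0,0.0036,0,1,0,0,0,0])

```text
time: 17.3
position: [0.5409, -0.0546, 0.1389]
tool_rot: [0.558, 0.83, 0.0, 0.001]
ft_force: [0.9, -0.1, 1.9]
grip_width: 0.0004
grip_force: 0.8
```

servo_tool(rows=[1,0.0024,0,0.0036,0,1,0,0,0,0])

```text
time: 17.47
position: [0.5404, -0.0527, 0.1357]
tool_rot: [0.558, 0.83, 0.0, 0.001]
ft_force: [0.8, -1.6, 5.9]
grip_width: 0.0005
grip_force: 2.5
```

```bash
python3 -c "
from h import *
lev(.0967)"
```

```text
t 17.4667 p [ 0.5404 -0.0527  0.1357] q [-0.303  0.539  1.724 -0.     0.877 -0.69 ] rot [0.558 0.83  0.    0.001] F [ 0.8 -1.6  5.9] w 0.0005068315758864713
u 0.054106298496409154 z 0.03901823003072376 r 0.07462026188070352 f 0.5805407729662357 Fnormal 6.106932548884927 fv 0.13448047675628075
```

Firm resistance: 6 N at 0.58, with onset at about 0.5. Now I'll press it shut.

servo_tool(rows=[1,0.002,0,0.0038,0,1,0.002,0,0.0039,0])

```text
time: 17.63
position: [0.5392, -0.0491, 0.129]
tool_rot: [0.558, 0.83, 0.0, 0.002]
ft_force: [-1.7, 0.5, 10.7]
grip_width: 0.0003
grip_force: 5.3
```

servo_tool(rows=[1,0.0015,0,0.004,0,1,0.0015,0,0.0041,0])

```text
time: 17.8
position: [0.5378, -0.0459, 0.1209]
tool_rot: [0.558, 0.83, 0.001, 0.001]
ft_force: [-0.3, 0.2, 9.2]
grip_width: 0.0006
grip_force: 4.5
```

servo_tool(rows=[1,0.001,0,0.0042,0,1,0.001,0,0.0042,0])

```text
time: 17.97
position: [0.5367, -0.0438, 0.1118]
tool_rot: [0.558, 0.83, 0.001, 0.001]
ft_force: [0.8, 0.6, 3.8]
grip_width: -0.0
grip_force: 1.9
```

```bash
python3 -c "
from h import *
lev(.0967)"
```

```text
t 17.9667 p [ 0.5367 -0.0438  0.1118] q [-2.890e-01  5.730e-01  1.751e+00  1.000e-03  8.160e-01 -6.770e-01] rot [0.558 0.83  0.001 0.001] F [0.8 0.6 3.8] w -7.811314081643652e-06
u 0.06367531263732229 z 0.015125927816838053 r 0.0747222863133219 f 0.8811783167288563 Fnormal 3.6961760672764012 fv 0.9229426243681534
```

servo_tool(rows=[1,0.0004,0,0.003,0,1,0.0003,0,0.002,0])

```text
time: 18.13
position: [0.5356, -0.0431, 0.1057]
tool_rot: [0.558, 0.83, -0.0, -0.0]
ft_force: [0.1, 0.3, 0.7]
grip_width: 0.0007
grip_force: 0.0
```

servo_tool(rows=[1,0,0,0.0015,0,1,0,0,0,0])

```text
time: 18.3
position: [0.535, -0.0431, 0.1038]
tool_rot: [0.558, 0.83, -0.0, -0.001]
ft_force: [0.1, -0.6, 0.3]
grip_width: 0.0004
grip_force: 0.0
```

```bash
python3 -c "
from h import *
lev(.0967)"
```

```text
t 18.3 p [ 0.535  -0.0431  0.1038] q [-0.289  0.585  1.758 -0.     0.8   -0.676] rot [ 0.558  0.83  -0.    -0.001] F [ 0.1 -0.6  0.3] w 0.0004318474769515653
u 0.065030545175903 z 0.007131021661594086 r 0.07487091313825042 f 0.9752087550727009 Fnormal 0.289026801925201 fv -0.09778927837296736
```

servo_tool(rows=[1,0,0,0.001,0,1,0,0,0,0])

```text
time: 18.47
position: [0.5355, -0.0432, 0.1033]
tool_rot: [0.558, 0.83, -0.0, -0.0]
ft_force: [1.2, -1.3, -0.7]
grip_width: 0.0006
grip_force: 0.0
```

servo_tool(rows=[1,0,0,-0.03,0,1,0,0,-0.04,0,1,0,0,-0.04,0,1,-0.02,-0.03,-0.01,0,1,-0.02,-0.03,0,0])

```text
time: 18.88
position: [0.4982, -0.1036, 0.2277]
tool_rot: [0.556, 0.831, 0.001, 0.005]
ft_force: [-0.3, -1.3, -0.3]
grip_width: 0.0006
grip_force: 0.0
```

servo_tool(rows=[1,-0.02,-0.03,0,0,1,0,-0.03,0,0,1,0,-0.03,0,0,1,0,0,0,0,1,0,0,0,0])

```text
time: 19.3
position: [0.4184, -0.1558, 0.2237]
tool_rot: [0.559, 0.829, 0.0, -0.0]
ft_force: [0.8, -0.5, -0.4]
grip_width: 0.0007
grip_force: 0.0
```

```bash
python3 -c "
from h import *
obs()
for n in('side','wrist'):
  c=robot.camera(n); save(c,n+'5.png')
  for q in('lever','lever_grip','board','clamp','mug','tin','spice_jar'):
    print(n,q,[(np.round(x['at'],4).tolist(),round(x['score'],2)) for x in robot.place_of(c,q)[:1]])
"
```

```text
t 19.3 p [ 0.4184 -0.1558  0.2237] q [-0.608  0.286  1.86   0.     0.995 -0.993] rot [ 0.559  0.829  0.    -0.   ] F [ 0.8 -0.5 -0.4] w 0.0006560239966260713
side lever [([0.5565, -0.104, 0.0986], 0.78)]
side lever_grip [([0.5339, -0.0301, 0.1029], 0.5)]
side board [([0.565, -0.2883, 0.0075], 0.64)]
side clamp [([0.5029, -0.1296, -0.0007], 0.67)]
side mug [([0.3869, 0.3701, -0.004], 0.56)]
side tin [([0.5161, 0.4016, 0.0022], 0.91)]
side spice_jar [([0.4239, 0.1802, -0.0002], 0.83)]
wrist lever [([0.5595, -0.105, 0.0951], 0.78)]
wrist lever_grip []
wrist board []
wrist clamp [([0.496, -0.1262, -0.0042], 0.92)]
wrist mug []
wrist tin []
wrist spice_jar []
```

View pics/wrist5.png

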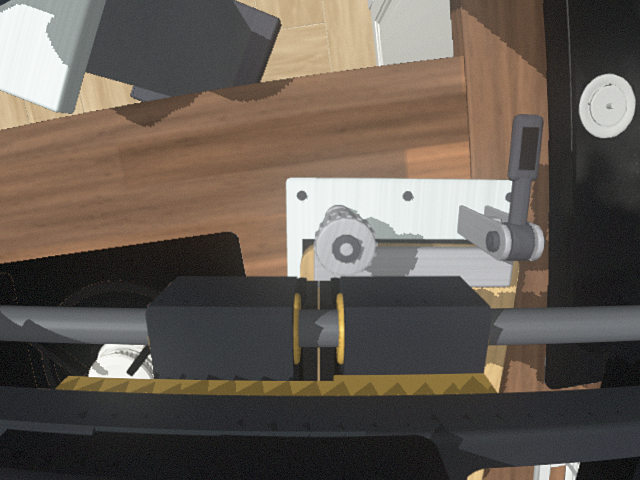

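The lever lies level (tip at pixel (527,120), grip height about 102 mm, as expected when shut). The board and bystanders are unmoved and nothing is being touched, so I'll hand in.

```bash
python3 -c "
from rig import robot
print(robot.hand_in())"
```

```text
the job is handed in; nothing more can be done
None
```

The board is clamped and the job is handed in (no verdict was returned): I tightened the nut about 1.8 rad in two steps, the lever met firm resistance at about half its swing, and I pressed it shut with a highest reading of about 11 N and let go at about 19 s, with no shift seen in the board, mug, spice jar or tin.

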